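Tighten the inlet gland of the vacuum pick-up unit

TASK

On the small vacuum unit with the sloping front, run the brass hex gland nut clockwise with the gripper's fingers until it is finger-tight, then tighten it a further quarter turn with the large open-ended wrench from the tool tray, not with the fingers. Finally take the wrench off the nut and lay it gently back flat across the tray's two rails, leaving the other things where they are.

Things in the scene. Friction and masses are not known exactly. Their poses are not given: they have to be found in the camera images.
- unit: fixed grey vacuum unit, 200 x 200 mm, 132 mm high at the back. Origin: centre of its underside; x to its back, y to its left, z up. Its white front panel, 200 mm wide, rises from 40 mm up at x = -100 mm to 132 mm up at x = 31 mm; the panel's normal leans 35 deg from vertical towards the unit's front (-x). The gland stands square on the panel at x = -34.5 mm, y = 0
- nut_center (a point): centre of the brass hex gland nut, 38 mm above the panel: 36 mm across flats, 41.6 across corners, 20 mm high. z axis: the nut's axis, outward from the panel (35 deg from vertical). The x axis turns with the nut and points at a corner, parallel to two flats that face +y and -y; other flats every 60 deg. The nut turns about z and does not travel along it
- tube_tip (a point): top end, on the axis, of the fixed steel tube that stands out of the nut: 10 mm in diameter, 30 mm above the nut's top face (40 mm from the nut's centre). Under the nut, from its lower face to the panel (28 mm), is a round dark steel boss 38 mm in diameter with a thin flange
- gland_run (a joint): turning of the nut while it is loose, rad, growing clockwise as seen looking down on the nut; starts between 0.4 and 1.4; 2.2 is finger-tight (a stop). Takes 0.15 N m and stays where it is left
- gland_extra (a joint): how far the nut has been turned clockwise past finger-tight, rad; 0 at the start. Only moves once gland_run is at its stop, and then against a stiff 0.5 N m; stays where it is left. A quarter turn is 1.571. Turning the nut back unscrews gland_run first
- wrench_mid (a point): the large steel open-ended wrench, lying flat on the tray rails: this point is in its handle, mid thickness, at its centre of mass, a good place to grip. x axis: along the wrench towards the jaw; z: up, square to its flat. Bar 9 mm thick, 225 mm long, 0.24 kg; straight handle 20 mm wide from x = -128 mm to 37 mm; head 58 mm wide from there to x = 97 mm
- wrench_jaw (a point): middle of the large wrench's jaw, 80 mm from wrench_mid, same axes: the nut's axis belongs here when the wrench is on. Opening 38 mm wide, open towards +x (2 mm play on the nut: about 6 deg of free swing each way); floor of the jaw 23 mm behind this point; prongs 10 mm wide, their round tips ending 17 mm ahead of it
- small_wrench_mid (a point): the small steel open-ended wrench, to be left alone: same shape, 7 mm thick, about 150 mm long, handle 14 mm wide, jaw 18 mm wide (too small for the nut); point in the middle of its thickness, x towards its jaw
- tray: fixed black tool tray, outside 270 (x) x 220 (y) x 14 mm high, walls and floor 4 mm; origin: centre of its underside. Two dark rubber rails, 12 mm wide, run across it at x = -80 and 55 mm, their tops 24 mm above its underside; the two wrenches lie flat across both rails side by side, about 45 mm either side of its middle line, in either order, jaws towards the tray's +x
- spool: bystander: solder spool, 60 mm in diameter, 48 mm high, standing; origin under its centre
- jar: bystander: amber jar with black cap, 48 mm in diameter, 60 mm high; origin under its centre
- screwdriver: bystander: small screwdriver lying on the bench, 150 mm long, along its x axis

How it is judged (in metres and radians):
On the way, in this order (a step that is already met when the one before it is completed fails the run):
1. the fingers, on the nut, have brought it finger-tight (gland_run above 2.08, gland_extra still below 0.25) (value of joint gland_run above 2.08 rad and value of joint gland_extra below 0.25 rad and contact force between the fingers and gland_run above 0.5 N), for 0.1 s.
2. the large wrench, on the nut, is tightening it further (value of joint gland_extra above 0.4 rad and contact force between wrench and gland_run above 1 N), for 0.04 s.
3. the nut is a quarter turn (1.57 rad, give or take 0.26) past finger-tight (value of joint gland_extra between 1.31 and 1.83 rad), for 0.1 s.
At the end, for the whole second after the job is handed in: nut 1.57 rad (give or take 0.26) past finger-tight, not unscrewed again (gland_run above 1.95); large wrench released, at rest, flat (0.06 rad) on both rails of the tray (middle 26 to 31 mm above its underside), its middle within 60 mm of the tray's centre along x and 100 mm along y (all of step 3 and value of joint gland_run above 1.95 rad and x of wrench_mid in the frame of tray between -0.06 and 0.06 m and y of wrench_mid in the frame of tray between -0.1 and 0.1 m and angle between wrench_mid's own z axis and vertical below 0.06 rad and linear speed of wrench below 0.02 m/s and contact force between the fingers and wrench below 0.1 N and z of wrench_mid in the frame of tray between 0.026 and 0.031 m); the robot touches nothing.
It fails at once if the fingers press on the nut (over 2 N) after it has gone more than 0.3 rad past finger-tight: that part is the wrench's (value of joint gland_extra above 0.3 rad and contact force between the fingers and gland_run above 2 N).
It fails at once if the wrench is slammed or dropped into the tray (over 90 N) (contact force between wrench and tray above 90 N).
It fails at once if a bystander (small wrench, spool, jar, screwdriver) is displaced by more than 30 mm (distance of any of small_wrench_mid, spool, jar, screwdriver from where it was at the start of the episode above 0.03 m).
It also fails if it takes over 72 s, if anything falls off the work surface, if the arm or the gripper's body presses on something with over 40 N, if the wrist force passes 120 N, or if a joint passes its speed limit or range.

ROBOT

A 6-joint arm with a two-finger parallel gripper is mounted at the origin on the work surface. World frame = base frame: x ahead of the robot, y to its left, z up, the work surface at z = 0. Lengths are in mm, angles in rad, forces in N, time in s.
With the tool pointing down it reaches from about 300 to 750 mm from the base axis. Payload 8.5 kg.
Tool frame: the origin (TCP) lies midway between the tips of the shut fingers; the grasp point (between the pads) lies 19 mm behind it; z points along the fingers, y is the direction in which the jaws open and shut (so a half turn about z gives the same grasp; the last joint's range is limited). The gripper opens to 88 mm and grips with 3 to 60 N. Pads are 18 mm wide; open, the fingers measure 123 mm over their backs; the gripper's body (75 mm by 187 mm) begins 45 mm behind the grasp point.
Start: joints at [0.98, 0.381, 1.297, -0, 1.464, -0.215], TCP at [201.849, 511.602, 202.548] pointing down, gripper open.
Joint ranges: [-3.11, 3.11], [-0.89, 2.33], [0.22, 2.48], [-1.42, 4.56], [0.17, 2.85], [-2.88, 2.88]. Speed limits (rad/s): [2.39, 2.39, 3.14, 3.14, 3.14, 3.14].

INTERFACE

Orientations are given as a unit quaternion [x, y, z, w].
In Python, from plant import robot gives the robot as it stands. Calls block until the motion is done:
- robot.movep(position, orientation): joint-space move of the TCP to a pose.
- robot.line_to(position, velocity=150, frame=None, f_stop=None): straight line of the TCP; frame=None keeps the orientation; velocity is the mean speed in mm/s. With f_stop (N) it stops when the force on the tool has changed by that much, and returns True; else False.
- robot.move_joints(angles): joint-space move.
- robot.set_gripper(opening): finger opening in mm; the grip force is fixed at half the most; returns when the fingers have stopped.
- robot.pause(seconds).
- robot.inverse_kinematics(position, orientation): joint angles nearest the present ones, or None.
- robot.capture(name): name is "scene" or "side" or "wrist"; returns the picture (384x512x3 uint8, red, green, blue); there is no depth.
- robot.camera_model(name): a dict with "vertical_fov" (degrees; the focal length in pixels is half the picture's height over the tangent of half this angle, whatever the lens; pixels are square), "cx", "cy" (the principal point, pixels), "rvec" (rotation vector, rad) and "tvec" (3), from world to camera coordinates, as OpenCV has them; the wrist camera has in their place "T_tool_cam" (4x4, takes a point from camera to tool coordinates, whose origin is the TCP and whose axes are the flange's). Camera axes: x right, y down, z forward; pixel columns grow to the right and rows downward; lengths in mm; the calibration is good to about 2 mm. A picture is of the moment at which its call begins: read the wrist's pose just before it. camera_model takes no time and is no camera call.
A pose or a line that the arm cannot do raises robot.Unreachable and nothing moves.
- robot.job_done(): hands the job in, once; it reports no verdict.
Readings, each from a call of its own:
- robot.get_clock(): time.
- robot.get_joints(): joint angles.
- robot.get_joint_velocities(): joint speeds.
- robot.get_effort(): joint torques, N m.
- robot.get_position(): TCP position.
- robot.get_ee_rot(): TCP orientation.
- robot.get_wrist_force(): force on the tool from outside, world axes, zero at the start.
- robot.get_moment(): the same for the moment, N m.
- robot.get_grip_width(): finger opening in mm.
Only numpy, scipy, OpenCV 4.12 (cv2) and the standard library are available. Lean on these libraries where they do the work, as an engineer would, in place of code of your own. Each camera call takes 0.05 s, during which the arm holds its last target.

## Working session

There is one attempt and no reset: what is moved stays moved. The work goes in short steps, each a Python script; the robot and the scene stay as the last script left them, time stands still between calls to the robot, and variables do not carry over. Pictures are saved under pics/ and viewed, and the job is handed in when it is done.

```bash
ls; mkdir -p pics; python3 - <<'E'
from plant import robot
import cv2,numpy as np
print(robot.get_clock(),robot.get_joints(),robot.get_position(),robot.get_ee_rot())
for n in ["scene","side","wrist"]:
    print(n,robot.camera_model(n))
    im=robot.capture(n); cv2.imwrite(f"pics/{n}0.png",im[...,::-1])
print(robot.get_clock())
E
```

```text
pics
0.0 [ 9.79690136e-01  3.81166657e-01  1.29822868e+00 -1.15276270e-05
  1.46361608e+00 -2.15323092e-01] [201.6802911  511.33527621 201.96438867] [ 1.86787313e-01  9.82400120e-01 -6.54741992e-04 -2.73074943e-04]
scene {'vertical_fov': 43.040406862085646, 'cx': 259.17776739754646, 'cy': 194.38818791365586, 'rvec': array([ 1.7605187 ,  2.00457151, -0.60500736]), 'tvec': array([  81.87887924, -390.70503647, 1917.32359022])}
side {'vertical_fov': 53.21374732578688, 'cx': 257.92419827043346, 'cy': 194.00290571350905, 'rvec': array([ 0.27729608, -2.80569603,  1.21026132]), 'tvec': array([ 559.35512265,  158.92148846, 1001.21998395])}
wrist {'vertical_fov': 60.62616883116412, 'cx': 260.26915321969625, 'cy': 190.27525730018053, 'T_tool_cam': array([[-3.30341226e-04, -9.66582097e-01, -2.56357059e-01,
         6.57566271e+01],
       [ 9.99999800e-01, -1.80839137e-04, -6.06752505e-04,
        -2.29716859e-01],
       [ 5.40116719e-04, -2.56357208e-01,  9.66581963e-01,
        -1.82223489e+02],
       [ 0.00000000e+00,  0.00000000e+00,  0.00000000e+00,
         1.00000000e+00]])}
0.15
```

View pics/scene0.png

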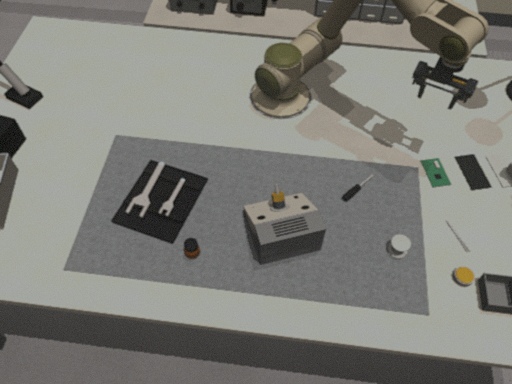

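View pics/side0.png

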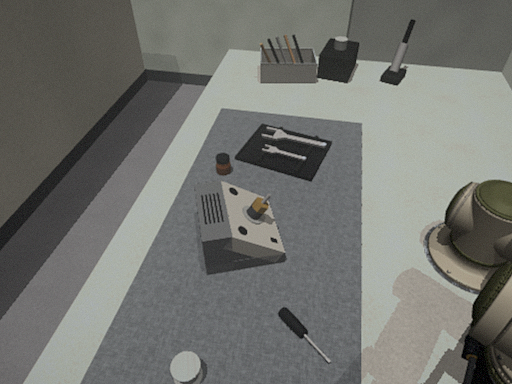

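View pics/wrist0.png

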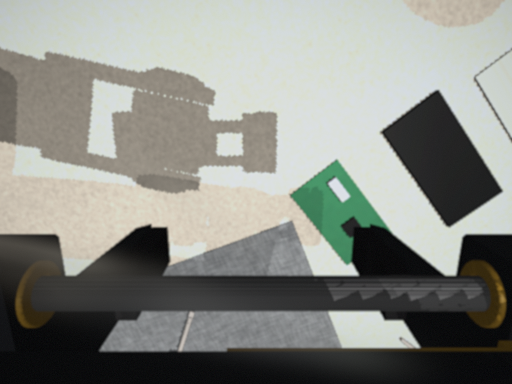

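```bash
cat > h.py <<'E'
import numpy as np, cv2
from scipy.spatial.transform import Rotation as R
def K(m):
    f=192/np.tan(np.radians(m["vertical_fov"])/2)
    return np.array([[f,0,m["cx"]],[0,f,m["cy"]],[0,0,1.]])
def ext(m,pos=None,quat=None):
    "world->cam R,t"
    if "rvec" in m: return cv2.Rodrigues(m["rvec"])[0],np.array(m["tvec"],float)
    T=np.eye(4);T[:3,:3]=R.from_quat(quat).as_matrix();T[:3,3]=pos
    W=np.linalg.inv(T@m["T_tool_cam"]); return W[:3,:3],W[:3,3]
def proj(m,E,P):
    P=np.atleast_2d(P); p=P@E[0].T+E[1]; p=p@K(m).T; return p[:,:2]/p[:,2:]
def ray(m,E,uv):
    d=np.linalg.inv(K(m))@np.array([uv[0],uv[1],1.]); return -E[0].T@E[1], E[0].T@d/np.linalg.norm(d)
def tri(rays):
    A=np.zeros((3,3));b=np.zeros(3)
    for o,d in rays:
        M=np.eye(3)-np.outer(d,d);A+=M;b+=M@o
    X=np.linalg.solve(A,b); return X,[np.linalg.norm((np.eye(3)-np.outer(d,d))@(X-o)) for o,d in rays]
def onz(r,z): o,d=r; return o+d*(z-o[2])/d[2]
def crop(src,dst,x0,y0,x1,y1,s):
    im=cv2.imread(src)[y0:y1,x0:x1]; cv2.imwrite(dst,cv2.resize(im,None,fx=s,fy=s,interpolation=cv2.INTER_CUBIC))
E
python3 - <<'E'
from h import *
crop("pics/scene0.png","pics/sc_unit.png",230,170,340,270,7)
crop("pics/side0.png","pics/sd_unit.png",185,170,295,280,5)
crop("pics/scene0.png","pics/sc_tray.png",105,155,215,245,7)
crop("pics/side0.png","pics/sd_tray.png",230,115,340,185,7)
E
```

```text
(no output)
```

View pics/sc_unit.png

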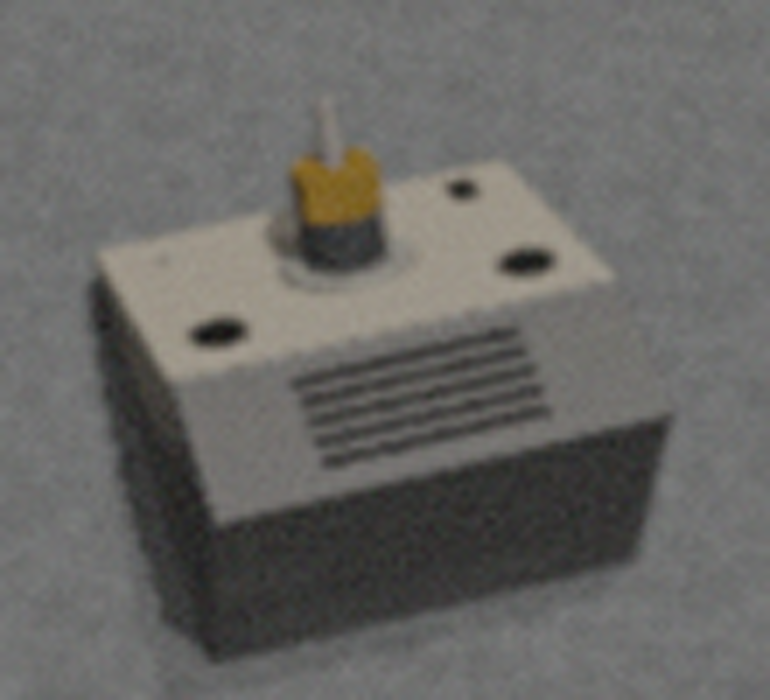

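View pics/sd_unit.png

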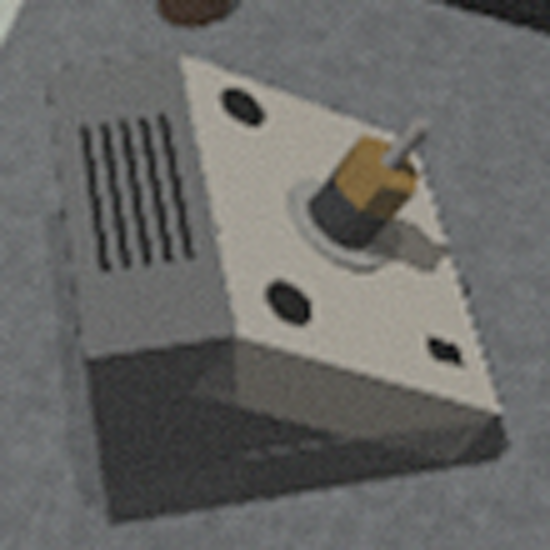

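View pics/sc_tray.png

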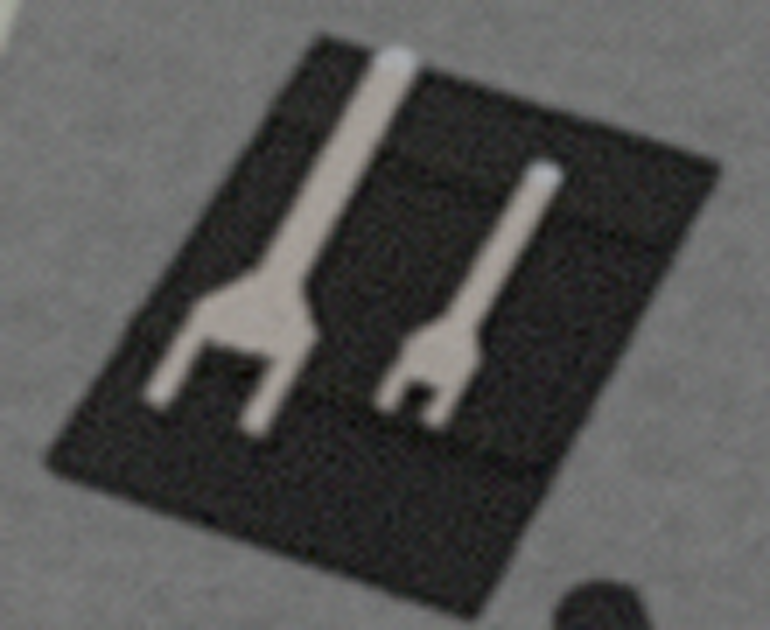

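View pics/sd_tray.png

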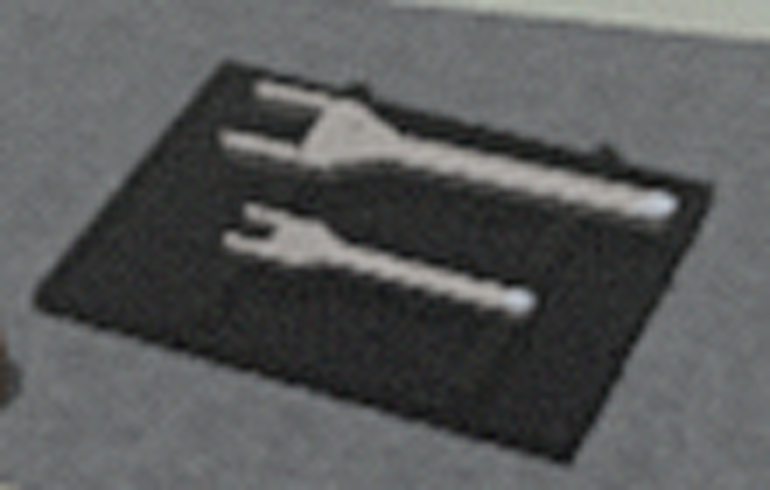

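```bash
cat > fit1.py <<'E'
from h import *
from plant import robot
from scipy.optimize import least_squares
ms,md=robot.camera_model("scene"),robot.camera_model("side"); es,ed=ext(ms),ext(md)
def un(p,s,x0,y0): return (np.array(p,float)+.5)/s-.5+[x0,y0]
def fit(obs,x0,name):
    def res(q,full=False):
        Rz=R.from_euler('z',q[3]).as_matrix(); r=[]
        for m,e,P,uv in obs: r.append(proj(m,e,np.array(P)@Rz.T+q[:3])-uv)
        return np.concatenate(r).ravel()
    s=least_squares(res,x0); print(name,s.x.round(3),"rms px",np.sqrt(np.mean(s.fun**2)*2).round(2)); print(s.fun.reshape(-1,2).round(1).tolist()); return s.x
B,T=lambda y:[-100,y,40],lambda y:[31,y,132]
U=[(ms,es,[B(-100),B(100),T(100),T(-100),[100,-100,132],[100,100,132],[100,-100,0],[100,100,0]],
 un([(98,250),(505,162),(612,278),(183,380),(215,525),(672,415),(213,660),(635,560)],7,230,170)),
 (md,ed,[T(-100),T(100),B(100),[100,-100,132],[100,100,132],[100,100,0]],un([(183,58),(237,340),(505,415),(50,90),(90,358),(110,522)],5,185,170))]
g=onz(ray(ms,es,(285,225)),60)
qu=fit(U,[g[0],g[1],0,0],"unit")
t=[(ms,es,[[-135,-110,14],[-135,110,14],[135,-110,14],[135,110,14]],un([(321,35),(722,165),(45,462),(478,618)],7,105,155)),
 (md,ed,[[135,-110,14],[-135,-110,14],[-135,110,14],[135,110,14]],un([(225,62),(712,185),(572,462),(40,303)],7,230,115))]
g=onz(ray(ms,es,(160,200)),10)
qt=fit(t,[g[0],g[1],0,0],"tray")
w=[(ms,es,[[-128,0,0],[97,-24,0],[97,24,0]],un([(398,46),(153,410),(252,440)],7,105,155)),
 (md,ed,[[-128,0,0],[97,-24,0],[97,24,0]],un([(678,205),(254,88),(220,137)],7,230,115))]
qw=fit(w,[g[0],g[1],28,qt[3]],"wrench")
for nm,a,b in [("tip",un([(325,97)],7,230,170)[0],un([(422,125)],5,185,170)[0])]:
    print(nm,tri([ray(ms,es,a),ray(md,ed,b)]))
Rz=R.from_euler('z',qu[3]).as_matrix()
Ry=np.array([-np.sin(np.radians(35)),0,np.cos(np.radians(35))])
pz=40+(100-34.5)*(92/131)
nc=np.array([-34.5,0,pz])+38*Ry
print("nut",Rz@nc+qu[:3],"tip pred",Rz@(nc+40*Ry)+qu[:3])
E
python3 fit1.py
```

```text
unit [ 6.07242e+02  6.45070e+01 -6.36800e+00  3.98000e-01] rms px 1.31
[[-0.5, 0.1], [-0.2, -0.5], [0.9, 0.1], [-1.7, 0.4], [0.1, -0.4], [0.3, -0.4], [-0.4, 0.8], [0.1, 0.1], [-0.4, -0.3], [0.3, 0.0], [0.0, 0.9], [0.1, -3.3], [-0.5, 1.1], [0.6, 2.1]]
tray [ 5.46417e+02 -3.44818e+02 -7.13400e+00 -2.33000e-01] rms px 0.8
[[-0.1, -0.1], [-0.2, -0.5], [0.1, 0.1], [-0.2, -0.7], [-0.3, 1.0], [0.1, 1.3], [-0.1, -0.9], [-0.7, -0.5]]
wrench [ 5.36361e+02 -3.94639e+02  2.88960e+01 -1.61000e-01] rms px 0.8
[[-0.5, 0.4], [0.2, -0.7], [-0.2, -1.2], [-1.0, 0.3], [-0.3, 0.2], [-0.1, 0.4]]
tip (array([535.58793332,  34.27116867, 148.56300251]), [np.float64(0.6492418660044906), np.float64(0.6492418660044864)])
nut [555.34953426  42.68158547 110.75998485] tip pred [534.20089424  33.78670433 143.52606662]
```

```bash
cat >> h.py <<'E'
def axes(yaw):
    Rz=R.from_euler('z',yaw).as_matrix(); s,c=np.sin(np.radians(35)),np.cos(np.radians(35))
    return Rz@[c,0,s],Rz@[0,1,0],Rz@[-s,0,c]   # us,uy,n
def tq(xdir,n):
    "tool orientation with z=-n, x=xdir"
    x=xdir-n*(xdir@n); x/=np.linalg.norm(x); z=-n; return R.from_matrix(np.stack([x,np.cross(z,x),z],1)).as_quat()
def dirth(yaw,deg):
    us,uy,n=axes(yaw); t=np.radians(deg); return np.cos(t)*us+np.sin(t)*uy
E
python3 - <<'E'
from h import *
from plant import robot
yaw=.398; us,uy,n=axes(yaw); N=np.array([556,42.7,117.])
def ik(p,q):
    try:
        j=robot.inverse_kinematics(p,q)
    except Exception as e: return None
    return j
print("fingers on nut: x dir angle")
for a in range(-180,180,15):
    j=ik(N-8*n,tq(dirth(yaw,a),n)); print(a,None if j is None else np.round(j,2))
print("wrench handle dir / sign")
for a in range(-180,180,15):
  for s in (1,-1):
    d=dirth(yaw,a); j=ik(N+80*d-15*n,tq(s*d,n)); print(a,s,None if j is None else np.round(j,2))
print("tray")
for s in (0,np.pi):
    xd=np.array([np.cos(-.161+s),np.sin(-.161+s),0]); print(np.round(ik([536,-394,14],tq(xd,np.array([0,0,1.]))),2))
E
```

```text
fingers on nut: x dir angle
-180 None
-165 None
-150 [-0.34  0.33  1.89  0.77  0.59  2.87]
-135 [-0.34  0.33  1.89  0.77  0.59  2.61]
-120 [-0.34  0.33  1.89  0.77  0.59  2.35]
-105 [-0.34  0.33  1.89  0.77  0.59  2.09]
-90 [-0.34  0.33  1.89  0.77  0.59  1.83]
-75 [-0.34  0.33  1.89  0.77  0.59  1.56]
-60 [-0.34  0.33  1.89  0.77  0.59  1.3 ]
-45 [-0.34  0.33  1.89  0.77  0.59  1.04]
-30 [-0.34  0.33  1.89  0.77  0.59  0.78]
-15 [-0.34  0.33  1.89  0.77  0.59  0.52]
0 [-0.34  0.33  1.89  0.77  0.59  0.26]
15 [-0.34  0.33  1.89  0.77  0.59 -0.01]
30 [-0.34  0.33  1.89  0.77  0.59 -0.27]
45 [-0.34  0.33  1.89  0.77  0.59 -0.53]
60 [-0.34  0.33  1.89  0.77  0.59 -0.79]
75 [-0.34  0.33  1.89  0.77  0.59 -1.05]
90 [-0.34  0.33  1.89  0.77  0.59 -1.32]
105 [-0.34  0.33  1.89  0.77  0.59 -1.58]
120 [-0.34  0.33  1.89  0.77  0.59 -1.84]
135 [-0.34  0.33  1.89  0.77  0.59 -2.1 ]
150 [-0.34  0.33  1.89  0.77  0.59 -2.36]
165 [-0.34  0.33  1.89  0.77  0.59 -2.62]
wrench handle dir / sign
-180 1 None
-180 -1 [-0.46  0.37  2.09  1.1   0.51 -0.22]
-165 1 [-0.49  0.38  2.06  1.05  0.54  2.68]
-165
[... 1273 characters left out ...]
14  0.32  1.84  0.62  0.53  2.66]
75 1 [-0.15  0.31  1.89  0.68  0.49 -0.81]
75 -1 [-0.15  0.31  1.89  0.68  0.49  2.33]
90 1 [-0.16  0.31  1.95  0.76  0.46 -1.18]
90 -1 [-0.16  0.31  1.95  0.76  0.46  1.96]
105 1 [-0.2   0.31  2.01  0.86  0.44 -1.58]
105 -1 [-0.2   0.31  2.01  0.86  0.44  1.56]
120 1 [-0.24  0.32  2.06  0.96  0.43 -1.99]
120 -1 [-0.24  0.32  2.06  0.96  0.43  1.15]
135 1 [-0.3   0.33  2.09  1.05  0.44 -2.39]
135 -1 [-0.3   0.33  2.09  1.05  0.44  0.75]
150 1 [-0.36  0.34  2.11  1.11  0.45 -2.76]
150 -1 [-0.36  0.34  2.11  1.11  0.45  0.38]
165 1 None
165 -1 [-0.41  0.36  2.11  1.12  0.48  0.05]
tray
[-0.81  0.75  1.19 -0.    1.2   0.92]
[-0.81  0.75  1.19 -0.    1.2  -2.22]
```

```bash
cat >> h.py <<'E'
def wshot(robot,name):
    p,q=robot.get_position(),robot.get_ee_rot(); im=robot.capture("wrist"); cv2.imwrite(f"pics/{name}.png",im[...,::-1])
    np.savez(f"pics/{name}.npz",p=p,q=q,j=robot.get_joints()); return p,q
E
python3 - <<'E'
from h import *
from plant import robot
yaw=.398; us,uy,n=axes(yaw); N=np.array([556,42.7,117.])
for a,nm in((45,"w1"),(-45,"w2")):
    robot.movep(N+85*n,tq(dirth(yaw,a),n)); print(robot.get_clock()); wshot(robot,nm)
    print(robot.get_position(),robot.get_wrist_force(),robot.get_moment())
E
```

```text
2.2083
[511.12206648  24.42322349 186.68459234] [ 0.02614243 -0.1410617  -0.32810999] [-0.1673678   0.34687019 -0.02369762]
3.6583
[511.06996917  23.91598631 186.63308507] [-0.57058821  0.18522917  0.0937086 ] [-0.07276516  0.39914912  0.00575371]
```

View pics/w1.png

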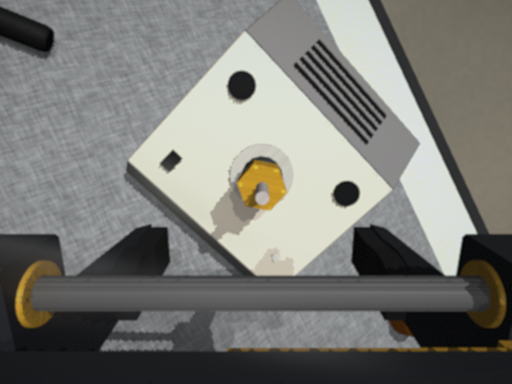

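View pics/w2.png

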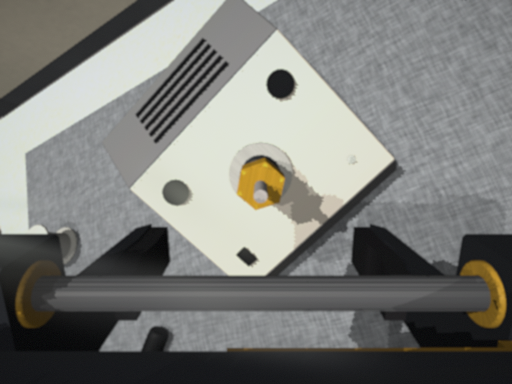

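```bash
python3 - <<'E'
from h import *
crop("pics/w1.png","pics/w1c.png",220,135,310,220,8)
crop("pics/w2.png","pics/w2c.png",220,135,310,220,8)
E
```

```text
(no output)
```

View pics/w1c.png

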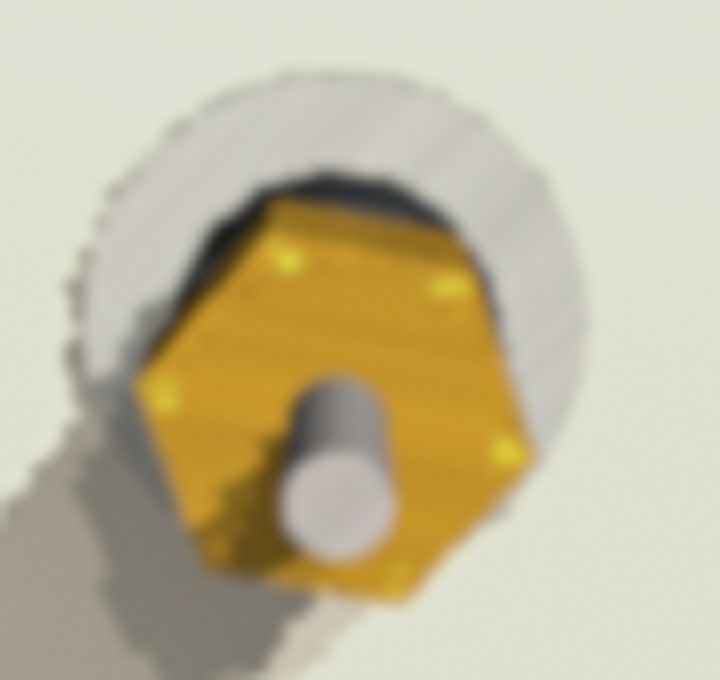

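View pics/w2c.png

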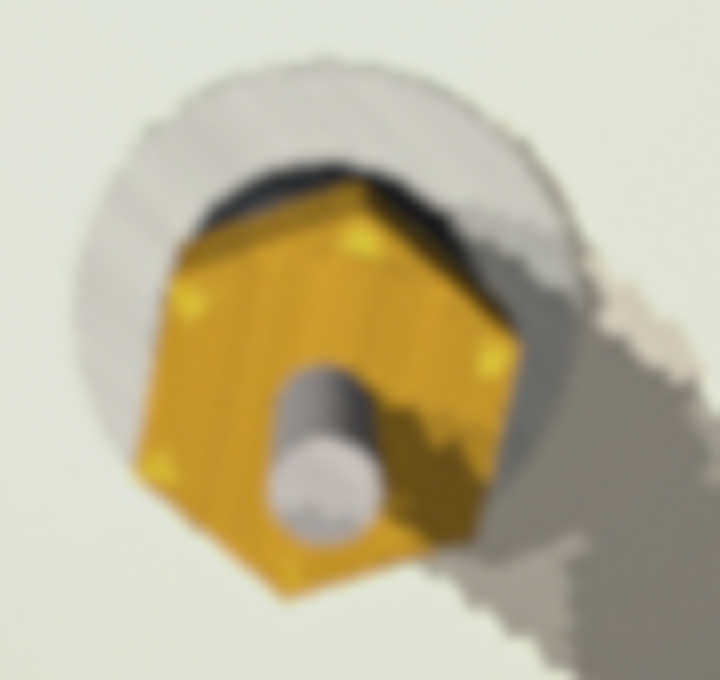

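```bash
cat > fit2.py <<'E'
from h import *
from plant import robot
from scipy.optimize import least_squares
m=robot.camera_model("wrist")
def un(p,s,x0,y0): return (np.array(p,float)+.5)/s-.5+[x0,y0]
E=[]
for nm in("w1","w2"):
    d=np.load(f"pics/{nm}.npz"); E.append(ext(m,d["p"],d["q"]))
hexuv=[un([(537,455),(470,268),(275,232),(140,385),(205,570),(405,605)],8,220,135),un([(520,345),(365,212),(175,275),(137,473),(288,600),(470,545)],8,220,135)]
tip=[un([(337,503)],8,220,135),un([(327,492)],8,220,135)]
pan=[np.array([(247,31),(392,188),(128,162)]),np.array([(277,30),(132,187),(395,160)])]
panP=[np.array([[31,100,132],[31,-100,132],[-100,100,40]]),np.array([[31,-100,132],[31,100,132],[-100,-100,40]])]
def model(q,i,sh):
    x,y,z,yaw,ph=q; us,uy,n=axes(yaw); o=np.array([x,y,z]); Rz=R.from_euler('z',yaw).as_matrix()
    nc=o+Rz@[-34.5,0,86]+38*n
    ang=ph+np.radians(60)*(np.arange(6)+sh)
    H=nc+10*n+20.8*(np.cos(ang)[:,None]*us+np.sin(ang)[:,None]*uy)
    return nc,H,nc+40*n,panP[i]@Rz.T+o
# ccw listing; first corner of w1 at right: image-right = th -45 ; w2 image right = th -135
base=[-45,-135]
def res(q,parts=False):
    r=[]
    for i in (0,1):
        # index: corner k has angle ph+60k; choose sh so that first corner angle nearest base guess
        sh=shs[i]; nc,H,t,P=model(q,i,sh)
        r+=[(proj(m,E[i],H)-hexuv[i]),2*(proj(m,E[i],t)-tip[i]),.7*(proj(m,E[i],P)-pan[i])]
    if parts: return r
    return np.concatenate(r).ravel()
best=None
for s0 in range(6):
  for s1 in range(6):
    shs=[s0,s1]
    s=least_squares(res,[607,64.5,0,.398,0])
    if best is None or s.cost<best[0].cost-1e-6: best=(s,[s0,s1])
s,shs=best; print(s.x.round(3),shs,"phi deg",np.degrees(s.x[4]),"cost",s.cost)
for r in res(s.x,True): print(r.round(1).tolist())
nc,_,t,_=model(s.x,0,0); print("nut",nc,"tip",t)
print("tip tri",tri([ray(m,E[i],tip[i][0]) for i in(0,1)]))
print("hexc tri",tri([ray(m,E[i],hexuv[i].mean(0)) for i in(0,1)]), nc+10*axes(s.x[3])[2])
E
python3 fit2.py
```

```text
[ 6.09707e+02  6.42880e+01 -1.83700e+00  3.96000e-01 -9.78000e-01] [0, 5] phi deg -56.013567550288286 cost 14.44734229121004
[[-0.7, 0.7], [-0.2, 0.4], [-1.2, -0.0], [-1.1, -0.1], [-0.6, -0.1], [-1.0, 0.2]]
[[-1.0, 0.1]]
[[-1.3, -0.8], [0.4, 1.3], [-1.0, -1.4]]
[[0.2, -0.4], [0.3, -0.5], [-0.5, -0.2], [-0.3, -0.5], [-0.0, -0.4], [1.1, -1.3]]
[[-0.0, -1.6]]
[[0.3, -1.7], [-2.3, 0.1], [0.1, -0.7]]
nut [557.76200324  42.58751567 115.29052642] tip [536.59197705  33.74365473 148.05660819]
tip tri (array([535.91485215,  33.53999275, 149.50578076]), [np.float64(0.35542996404718696), np.float64(0.3554299640470589)])
hexc tri (array([552.18109055,  40.26978491, 124.84257132]), [np.float64(0.40017320921270894), np.float64(0.4001732092128403)]) [552.46949669  40.37655044 123.48204686]
```

```bash
cat > c.py <<'E'
from h import *
yaw=.396; us,uy,n=axes(yaw); N=np.array([557.3,42.4,116.2]); PH=4.0
E
python3 - <<'E'
from c import *
from plant import robot
robot.movep(N+60*n,tq(dirth(yaw,PH),n))
robot.set_gripper(60)
F0=robot.get_wrist_force();M0=robot.get_moment();print(F0,M0,robot.get_clock())
print(robot.line_to(N-6*n,velocity=60,f_stop=6))
d=robot.get_wrist_force()-F0; print("dF",d,(robot.get_position()-N)@n)
wshot(robot,"g1")
robot.set_gripper(20)
d=robot.get_wrist_force()-F0; dm=robot.get_moment()-M0
Rt=R.from_quat(robot.get_ee_rot()).as_matrix()
print("w",robot.get_grip_width(),"F tool",Rt.T@d,"M tool",Rt.T@dm,robot.get_clock())
pe=robot.get_position()-N; print(pe@us,pe@uy,pe@n)
wshot(robot,"g2")
np.savez("ref.npz",F0=F0,M0=M0)
E
```

```text
[ 0.22952969 -0.41469125  0.1256023 ] [-0.1517015   0.39731951 -0.00463943] 5.1417
False
dF [-0.99235501  1.26714315 -0.51940431] -5.748654744497729
w 19.796177696426895 F tool [ 0.04335543 -1.40306759 -0.10893648] M tool [0.00619831 0.05709699 0.04525406] 7.175
-0.007173763459379307 0.023577495584800406 -6.0092944158780925
```

View pics/g2.png

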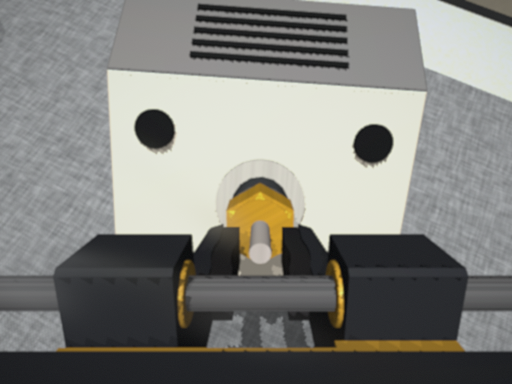

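```bash
python3 - <<'E'
from c import *
from plant import robot
m=robot.camera_model("wrist"); T=np.linalg.inv(m["T_tool_cam"])
for z in (0,-10,-19,-30,-45): print(z,proj(m,(T[:3,:3],T[:3,3]),[[0,-10,z],[0,10,z],[9,-10,z],[9,10,z]]).round(0).tolist())
d=np.load("pics/g2.npz"); E=ext(m,d["p"],d["q"]); print(proj(m,E,[N+10*n,N-10*n,N+40*n,N+10*n+20.8*us]).round())
crop("pics/g2.png","pics/g2c.png",180,150,340,290,5)
crop("pics/g1.png","pics/g1c.png",130,150,390,290,3)
E
```

```text
0 [[243.0, 218.0], [277.0, 218.0], [243.0, 203.0], [277.0, 203.0]]
-10 [[242.0, 224.0], [278.0, 224.0], [242.0, 209.0], [278.0, 209.0]]
-19 [[241.0, 230.0], [279.0, 230.0], [241.0, 214.0], [279.0, 214.0]]
-30 [[240.0, 238.0], [280.0, 238.0], [240.0, 221.0], [280.0, 221.0]]
-45 [[238.0, 251.0], [282.0, 251.0], [238.0, 233.0], [282.0, 233.0]]
[[260. 228.]
 [260. 216.]
 [260. 252.]
 [263. 191.]]
```

View pics/g2c.png

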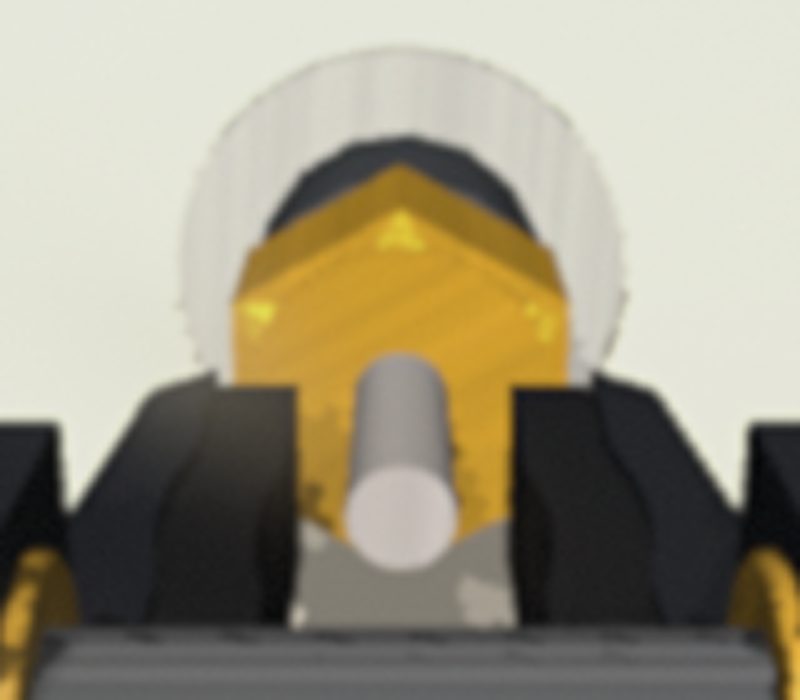

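View pics/g1c.png

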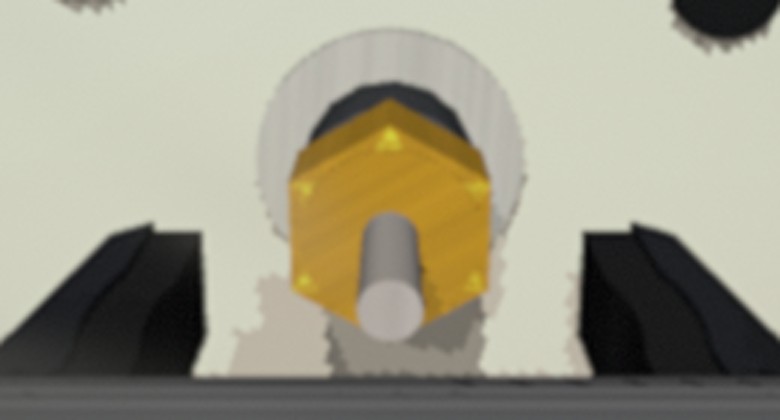

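```bash
python3 - <<'E'
from c import *
from plant import robot
p=robot.get_position();Rt=R.from_quat(robot.get_ee_rot()).as_matrix()
for nm in("side","scene"):
    im=robot.capture(nm)[...,::-1].copy(); cv2.imwrite(f"pics/{nm}1.png",im); m=robot.camera_model(nm);e=ext(m)
    pts=[p+Rt@[0,0,z] for z in (0,-20,-40,-60)]; print(nm,proj(m,e,pts).round(1).tolist(), proj(m,e,[N+10*n,N+40*n]).round(1).tolist())
crop("pics/side1.png","pics/side1c.png",200,130,320,230,6)
crop("pics/scene1.png","pics/scene1c.png",220,120,340,220,6)
E
```

```text
side [[258.5, 206.3], [263.0, 201.1], [267.6, 195.7], [272.3, 190.3]] [[262.1, 202.1], [269.0, 194.1]]
scene [[277.8, 197.4], [276.9, 191.5], [276.1, 185.5], [275.3, 179.4]] [[277.1, 192.7], [275.9, 183.7]]
```

View pics/side1c.png

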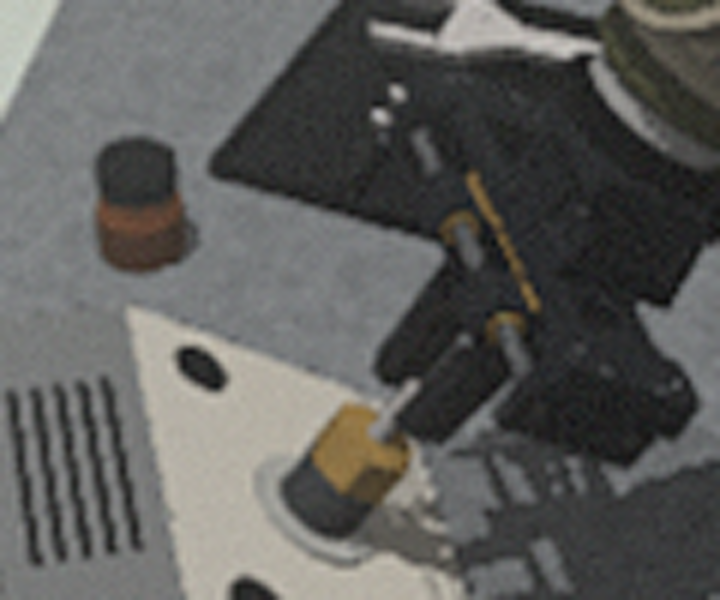

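View pics/scene1c.png

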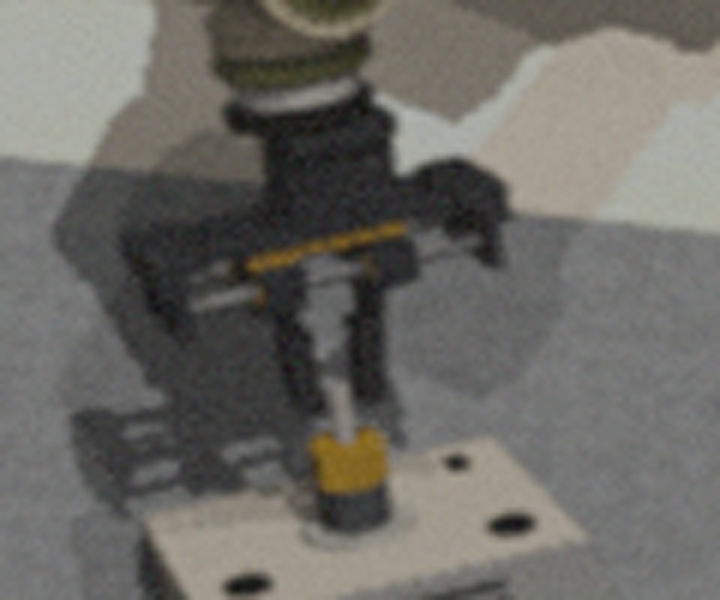

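The cameras agree that the real fingertips stop about 38 mm short of the reported TCP: the fingers closed around the tube instead of the nut. I'll add that offset and grip again.

```bash
echo "OFF=38.0  # true tips sit this far behind the reported TCP" >> c.py
python3 - <<'E'
from c import *
from plant import robot
r=np.load("ref.npz");F0,M0=r["F0"],r["M0"]
robot.set_gripper(60)
print(robot.line_to(N-(5+OFF)*n,velocity=50,f_stop=8))
Rt=R.from_quat(robot.get_ee_rot()).as_matrix()
print("dF",Rt.T@(robot.get_wrist_force()-F0),(robot.get_position()-N)@n)
wshot(robot,"g3")
robot.set_gripper(20)
robot.pause(.1)
print("w",robot.get_grip_width(),"F tool",Rt.T@(robot.get_wrist_force()-F0),"M tool",Rt.T@(robot.get_moment()-M0),robot.get_clock())
wshot(robot,"g4")
crop("pics/g4.png","pics/g4c.png",180,130,340,270,5)
E
```

```text
False
dF [-0.01572852 -0.58397092 -0.48878187] -42.91596847297453
w 36.078813367497595 F tool [ 0.36707309 -2.64848423 -2.82843614] M tool [0.37002959 0.07993604 0.02748606] 9.5833
```

View pics/g4c.png

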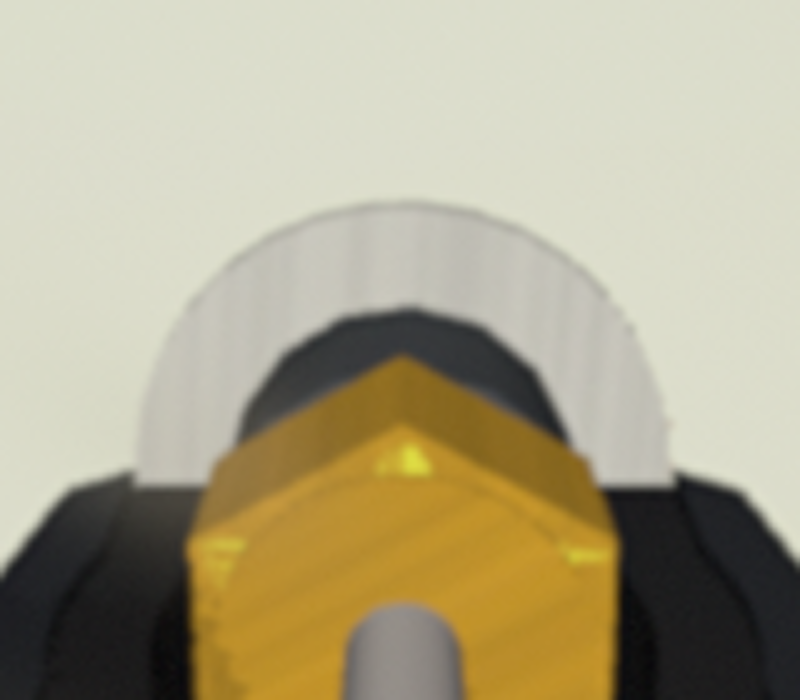

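```bash
python3 - <<'E'
from c import *
from plant import robot
r=np.load("ref.npz");F0,M0=r["F0"],r["M0"]
j0=robot.get_joints(); tot=0
def st():
    Rt=R.from_quat(robot.get_ee_rot()).as_matrix()
    return Rt.T@(robot.get_wrist_force()-F0),Rt.T@(robot.get_moment()-M0)
while tot<1.5:
    tot+=0.3 if tot<0.55 else 0.07
    j=j0.copy(); j[5]+=tot; robot.move_joints(j)
    F,M=st(); print(round(tot,2),round(robot.get_joints()[5]-j0[5],3),F.round(1),M.round(3),round(robot.get_grip_width(),2),round(robot.get_clock(),2))
    if abs(M[2])>.33: break
wshot(robot,"g5")
E
```

```text
0.3 0.296 [-0.2 -3.6 -1.9] [0.393 0.019 0.213] 35.9 10.03
0.6 0.594 [-1.3 -5.  -2.3] [ 0.714 -0.123  0.136] 35.56 10.42
0.67 0.666 [-1.3 -4.2 -2.7] [ 0.764 -0.192  0.145] 35.9 10.67
0.74 0.736 [-1.9 -7.3 -2.9] [ 0.843 -0.293  0.235] 35.82 10.92
0.81 0.807 [-2.1 -5.4 -2.4] [ 0.962 -0.353  0.222] 35.72 11.17
0.88 0.877 [-2.4 -6.2 -2. ] [ 0.892 -0.343  0.17 ] 35.53 11.42
0.95 0.947 [-3.2 -7.1 -2.2] [ 0.912 -0.565  0.118] 35.53 11.67
1.02 1.017 [-3.3 -5.7 -1.9] [ 0.963 -0.576  0.179] 35.61 11.92
1.09 1.087 [-3.1 -5.2 -2.3] [ 0.895 -0.588  0.166] 35.74 12.17
1.16 1.157 [-4.9 -5.9 -1.2] [ 0.891 -0.732  0.188] 36.0 12.42
1.23 1.227 [-5.6 -4.5 -1.4] [ 0.829 -0.763 -0.053] 35.6 12.67
1.3 1.296 [-4.8 -5.  -2.4] [ 0.818 -0.878 -0.11 ] 35.47 12.92
1.37 1.366 [-5.2 -4.9 -1.6] [ 0.736 -0.852 -0.089] 35.84 13.17
1.44 1.436 [-5.3 -3.4 -2.3] [ 0.749 -0.939 -0.133] 35.53 13.42
1.51 1.506 [-6.1 -4.6 -1.5] [ 0.635 -1.026 -0.07 ] 35.73 13.67
```

```bash
python3 - <<'E'
from c import *
from plant import robot
r=np.load("ref.npz");F0,M0=r["F0"],r["M0"]
robot.set_gripper(62)
Rt=R.from_quat(robot.get_ee_rot()).as_matrix()
print(Rt.T@(robot.get_wrist_force()-F0),Rt.T@(robot.get_moment()-M0))
pe=robot.get_position()-N; print(pe@us,pe@uy,pe@n)
robot.line_to(N+(20-OFF+40)*n,velocity=120)
wshot(robot,"g6"); print(robot.get_clock(),Rt.T@(robot.get_wrist_force()-F0),Rt.T@(robot.get_moment()-M0))
crop("pics/g6.png","pics/g6c.png",220,130,310,230,7)
E
```

```text
[-0.44391134  0.43505933  1.09307009] [ 0.09608434 -0.09912402  0.06225309]
0.010661168872510415 0.08762329848745636 -42.868108428137816
15.0167 [-0.86197185  1.02744044 -0.05276363] [ 0.14574059 -0.06189498  0.02874944]
```

View pics/g6c.png

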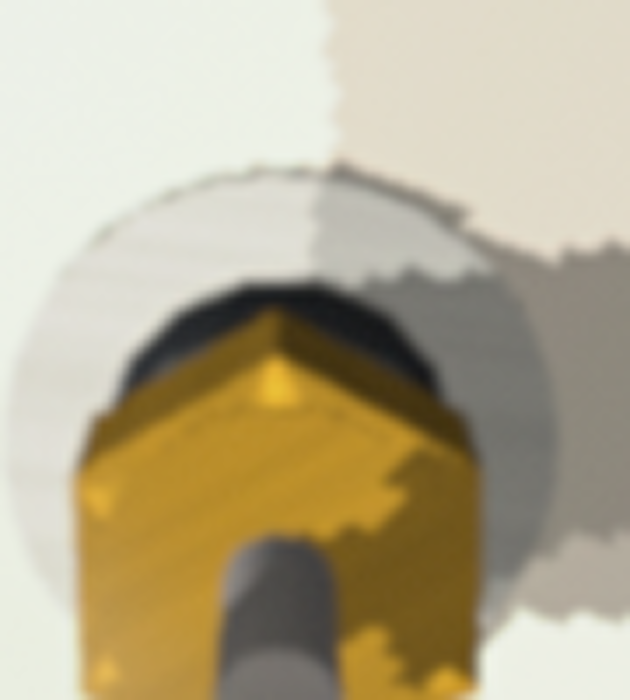

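View pics/g6.png

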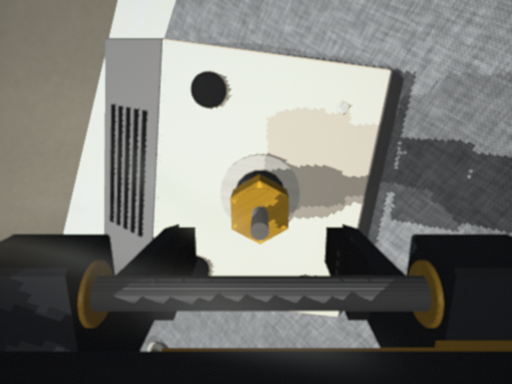

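```bash
python3 - <<'E'
from c import *
from plant import robot
xd=np.array([np.cos(-.161),np.sin(-.161),0]); z=np.array([0,0,1.])
yd=np.array([-xd[1],xd[0],0])
Q=np.degrees(np.arctan2(*[ (R.from_quat(robot.get_ee_rot()).as_matrix()[:,0])@v for v in (uy,us)])); print("tool x th now",Q)
W=np.array([536.4,-394.6,0])
robot.movep(W+50*yd+[0,0,110],tq(xd,z)); print(wshot(robot,"t1"),robot.get_clock())
robot.movep(W-30*yd+[0,0,110],tq(xd,z)); print(wshot(robot,"t2"),robot.get_clock())
E
```

```text
tool x th now -82.5261064478398
(array([ 544.63620508, -344.05710956,  109.93421782]), array([ 9.96786120e-01, -8.01076457e-02,  8.17096555e-05, -4.35029709e-04])) 16.4583
(array([ 531.40966631, -424.30181495,  109.82053891]), array([ 9.96730509e-01, -8.07973174e-02,  2.25989445e-05, -2.91277158e-04])) 16.925
```

View pics/t1.png

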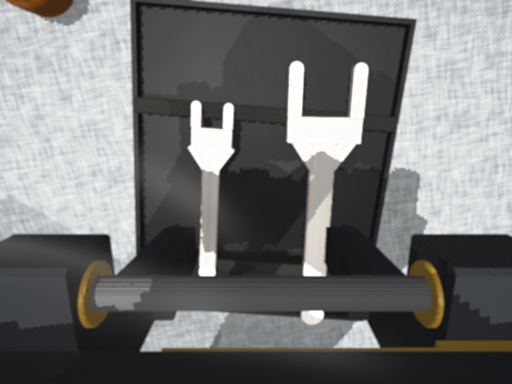

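View pics/t2.png

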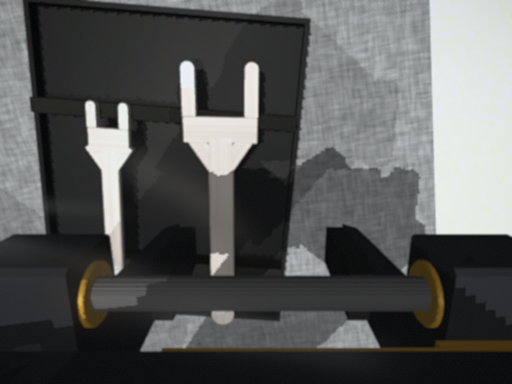

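```bash
python3 - <<'E'
from h import *
crop("pics/t1.png","pics/t1c.png",275,50,380,190,5)
crop("pics/t2.png","pics/t2c.png",165,50,270,190,5)
a=cv2.imread("pics/t1c.png");b=cv2.imread("pics/t2c.png");a=np.hstack([a[:,:395],b[:,:400]]);cv2.imwrite("pics/t12c.png",a[:590]);print(a.shape)
for n,x0 in(("t1",295),("t2",203)):
    crop(f"pics/{n}.png",f"pics/{n}d.png",x0,300,x0+40,330,10)
cv2.imwrite("pics/t12d.png",np.hstack([cv2.imread("pics/t1d.png"),cv2.imread("pics/t2d.png")]))
E
```

```text
(700, 795, 3)
```

View pics/t12c.png

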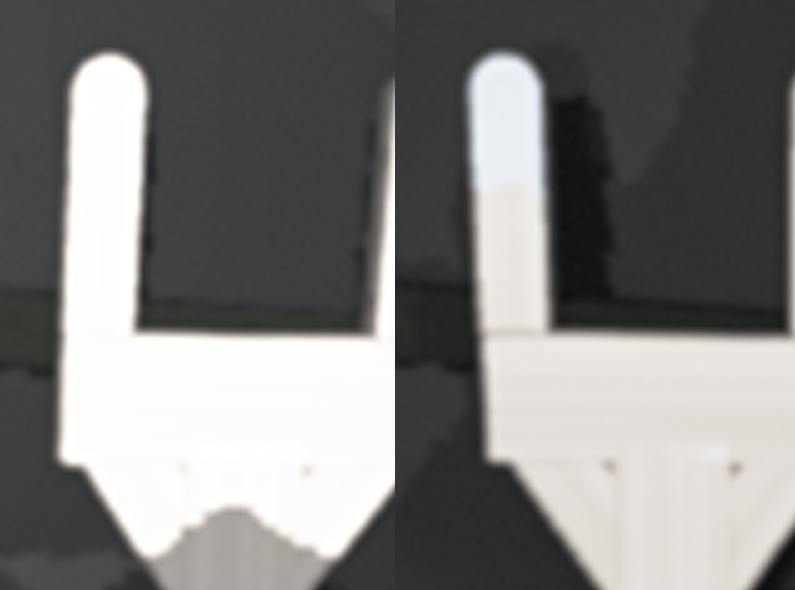

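View pics/t12d.png

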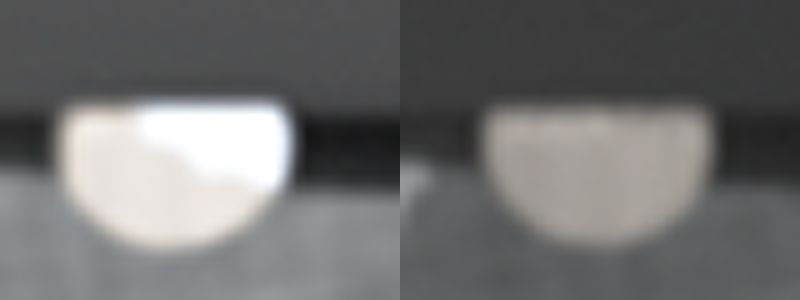

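```bash
python3 - <<'E'
import cv2,numpy as np
a=cv2.imread("pics/t1c.png");b=cv2.imread("pics/t2c.png");a=np.hstack([a[:500,340:],b[:500,300:]]);cv2.imwrite("pics/t12e.png",a);print(a.shape)
E
```

```text
(500, 410, 3)
```

View pics/t12e.png

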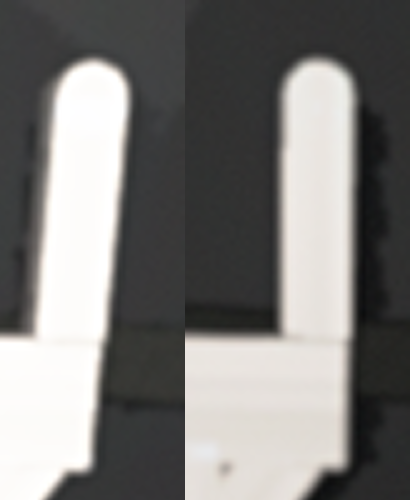

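```bash
python3 - <<'E'
from h import *
from plant import robot
from scipy.optimize import least_squares
m=robot.camera_model("wrist")
def un(p,s,x0,y0): return (np.array(p,float)+.5)/s-.5+[x0,y0]
P=np.array([[97,24,4.5],[97,-24,4.5],[57,19,4.5],[57,-19,4.5],[-128,0,4.5]])
uv=[np.vstack([un([(109,52),(435,58),(137,330),(373,336)],5,275,50),un([(168,248)],10,295,300)]),
    np.vstack([un([(110,52),(433,58),(154,328),(398,334)],5,165,50),un([(198,248)],10,203,300)])]
E=[]
for nm in("t1","t2"):
    d=np.load(f"pics/{nm}.npz"); E.append(ext(m,d["p"],d["q"]))
def f(q): 
    X=P@R.from_euler('z',q[3]).as_matrix().T+q[:3]
    return np.concatenate([proj(m,E[i],X)-uv[i] for i in(0,1)]).ravel()
s=least_squares(f,[536,-394,28,-.16]); print(s.x.round(3)); print(s.fun.reshape(-1,2).round(1).tolist())
for k in range(5): print(tri([ray(m,E[i],uv[i][k]) for i in(0,1)]))
# tray corners rough t1
print(onz(ray(m,E[0],(133,1)),14),onz(ray(m,E[0],(415,20)),14))
E
```

```text
[ 5.35361e+02 -3.92516e+02  2.91130e+01 -1.80000e-01]
[[0.4, 0.1], [0.2, 0.2], [-1.1, 0.2], [1.0, -0.0], [0.0, -0.4], [-0.4, -0.2], [0.2, -0.1], [-0.6, 0.4], [0.1, 0.1], [0.1, -0.5]]
(array([ 635.30243435, -386.16238585,   31.76756294]), [np.float64(0.08018041923884099), np.float64(0.0801804192387221)])
(array([ 626.57366299, -433.343949  ,   33.46154141]), [np.float64(0.11207694624682517), np.float64(0.1120769462466005)])
(array([ 595.00090568, -384.7666458 ,   34.94297764]), [np.float64(0.07401568319901883), np.float64(0.07401568319919419)])
(array([ 588.02476172, -421.20088947,   31.34204472]), [np.float64(0.050546949084848164), np.float64(0.05054694908492578)])
(array([ 409.0931735 , -369.52734741,   33.75767317]), [np.float64(0.04184711061538462), np.float64(0.04184711061535007)])
[ 698.73123545 -271.23060214   14.        ] [ 651.18132097 -482.33699783   14.        ]
```

```bash
cat >> c.py <<'E'
W=np.array([535.4,-392.5,29.1]); WY=-.180
wx=np.array([np.cos(WY),np.sin(WY),0]); Z=np.array([0,0,1.])
E
python3 - <<'E'
from c import *
from plant import robot
q=tq(wx,Z)
robot.movep([W[0],W[1],20],q)
robot.set_gripper(45)
wshot(robot,"p0")
F0=robot.get_wrist_force()
print(robot.line_to([W[0],W[1],12-OFF],velocity=60,f_stop=8), robot.get_position(), robot.get_wrist_force()-F0)
robot.set_gripper(8); print(robot.get_grip_width(),robot.get_wrist_force()-F0,robot.get_clock())
wshot(robot,"p1")
E
python3 -c "
import cv2,numpy as np
cv2.imwrite('pics/p01.png',cv2.resize(np.hstack([cv2.imread('pics/p0.png'),cv2.imread('pics/p1.png')]),(800,300)))"
```

```text
False [ 535.57011844 -392.70588793  -25.62733627] [ 0.61914013 -1.10040276 -0.91564203]
19.621079312539 [-1.02608541 -0.31340282  2.71354778] 19.3083
```

View pics/p01.png

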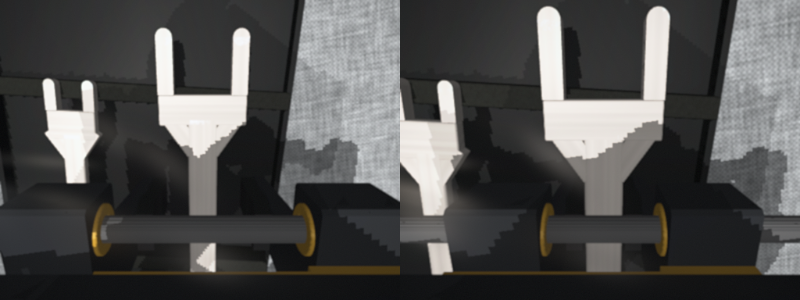

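```bash
python3 - <<'E'
from c import *
from plant import robot
p=robot.get_position()
robot.line_to([p[0],p[1],170],velocity=150)
print(robot.get_grip_width(),robot.get_wrist_force(),robot.get_clock()); wshot(robot,"p2")
TH=-22.5; d=dirth(yaw,TH); q=tq(-d,n)
for r,h in((145,80),(140,1),(80,1)):
    print(r,h,robot.inverse_kinematics(N+r*d+(h-54.7)*n,q))
robot.movep(N+145*d+(80-54.7)*n,q); print(robot.get_clock(),robot.get_joints()); wshot(robot,"p3")
cv2.imwrite('pics/side2.png',robot.capture("side")[...,::-1])
E
```

```text
19.140259716208494 [ 0.39678366 -0.1926813  -2.93924428] 20.8167
145 80 [-0.29822421  0.35655701  1.45968812  0.49030798  0.89353993 -2.09938095]
140 1 [-0.24600627  0.48681985  1.45748825  0.5234799   0.75743583 -2.12473033]
80 1 [-0.26399784  0.45308288  1.63854294  0.62730344  0.64241581 -2.27031847]
23.4333 [-0.29858412  0.35670047  1.45950534  0.49015803  0.89362918 -2.0989802 ]
```

View pics/p3.png

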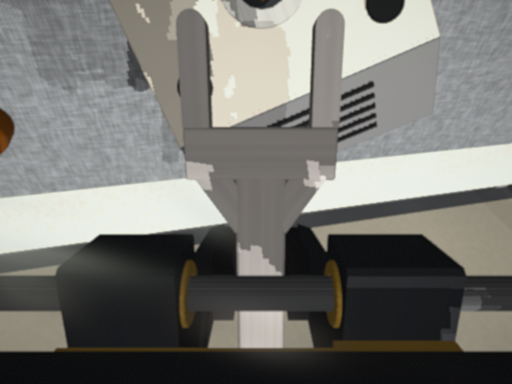

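View pics/side2.png

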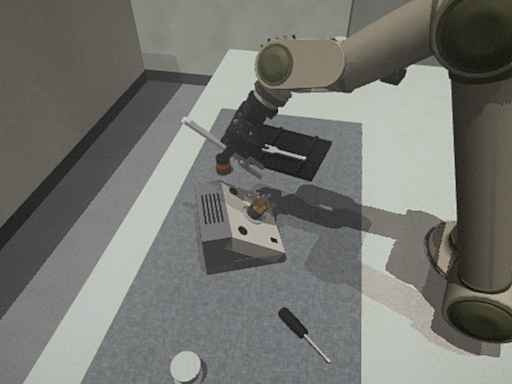

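View pics/p2.png

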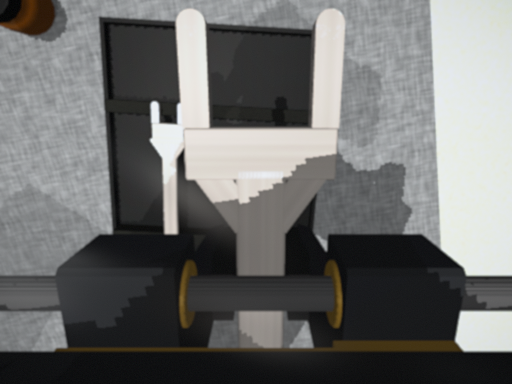

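```bash
python3 - <<'E'
from c import *
from plant import robot
from scipy.optimize import least_squares
m=robot.camera_model("wrist"); T=np.linalg.inv(m["T_tool_cam"]); e=(T[:3,:3],T[:3,3])
# tool frame: wrench x=tool x, wrench y = -tool y, wrench z=-tool z
P=np.array([[97,24],[97,-24],[57,19],[57,-19]])
uv=np.array([(192,9.5),(329,9.5),(211,128),(312,128)])
def X(q): 
    c,s=np.cos(q[2]),np.sin(q[2]); return np.c_[q[0]+c*P[:,0]+s*P[:,1], q[1]+s*P[:,0]-c*P[:,1], np.full(4,q[3]-4.5)]
print(proj(m,e,X([0,0,0,-54.7])).round(1).tolist())
s=least_squares(lambda q:(proj(m,e,X(q))-uv).ravel(),[0,0,0,-54.7]); print(s.x.round(3),s.fun.round(1))
d=dirth(yaw,-22.5)
robot.line_to(N+140*d+(1-54.7)*n,velocity=80)
wshot(robot,"p4"); print(robot.get_clock(),robot.get_wrist_force(),robot.get_moment())
cv2.imwrite('pics/side3.png',robot.capture("side")[...,::-1])
crop("pics/side3.png","pics/side3c.png",180,110,300,220,6)
E
```

```text
[[189.8, 7.6], [331.7, 7.6], [209.3, 127.7], [312.1, 127.7]]
[-9.5000e-02  4.2000e-01 -4.0000e-03 -5.2192e+01] [-0.6  0.8  1.2  0.2 -0.2 -0.3 -0.4 -0.7]
24.725 [ 0.14505457 -0.1699221  -2.57934133] [-0.10580126  0.46476834 -0.03491466]
```

View pics/p4.png

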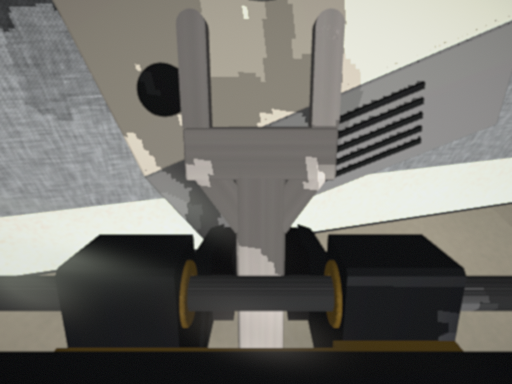

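View pics/side3c.png

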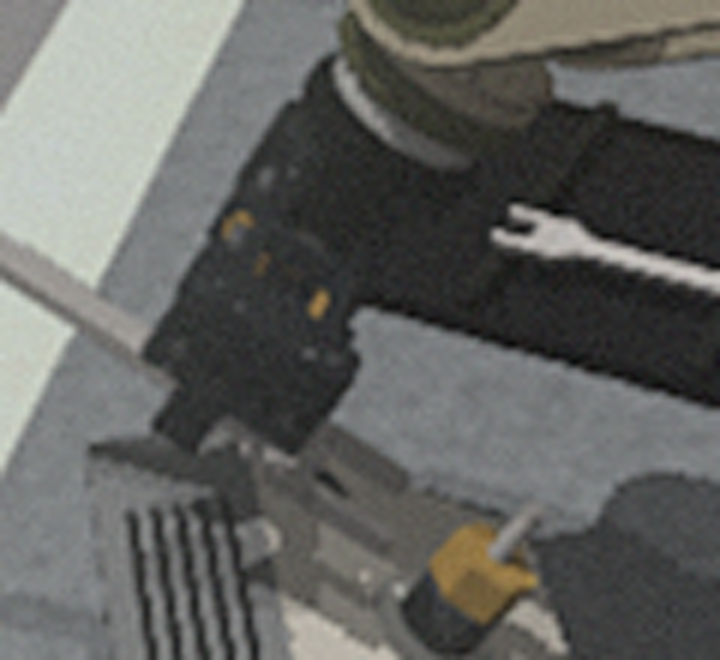

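```bash
python3 - <<'E'
from c import *
from plant import robot
m=robot.camera_model("side");e=ext(m)
p=robot.get_position();Rt=R.from_quat(robot.get_ee_rot()).as_matrix()
c=p+Rt@[0,0,-54]
for y in (-24,24):
    uv=proj(m,e,[c+Rt@[97,y,0]])[0]; print(y,((uv-[180,110]+.5)*6).round())
for h in(-10,0,10): print(h,((proj(m,e,[N+h*n])[0]-[180,110]+.5)*6).round())
print((p-N)@n+54, (p-N)@dirth(yaw,-22.5),(p-N)@dirth(yaw,67.5))
E
```

```text
-24 [407. 486.]
24 [390. 544.]
-10 [469. 587.]
0 [482. 571.]
10 [496. 556.]
0.8334522375217759 140.4056063782886 -0.02511554483467588
```

```bash
sed -i 's/^yaw=.*/yaw=.396; us,uy,n=axes(yaw); N=np.array([557.3,42.4,116.2])+.25*us+.25*uy; PH=4.0/' c.py
python3 - <<'E'
from c import *
from plant import robot
d=dirth(yaw,-22.5); pp=dirth(yaw,67.5)
F0=robot.get_wrist_force(); M0=robot.get_moment()
hit=robot.line_to(N+80.5*d+(1-54.3)*n,velocity=35,f_stop=8)
dF=robot.get_wrist_force()-F0; p=robot.get_position()-N
print(hit,"F d,pp,n",dF@d,dF@pp,dF@n,"pos",p@d,p@pp,p@n+54.3,robot.get_grip_width(),robot.get_clock())
np.savez("ref2.npz",F0=F0,M0=M0)
wshot(robot,"p5")
cv2.imwrite('pics/side4.png',robot.capture("side")[...,::-1])
crop("pics/side4.png","pics/side4c.png",200,130,300,220,7)
E
```

```text
False F d,pp,n 0.46329046976098404 0.9710181844074331 0.37849643302609653 pos 80.6538074332892 -0.015217194072044157 0.9925766132350304 19.230995599901682 26.625
```

View pics/p5.png

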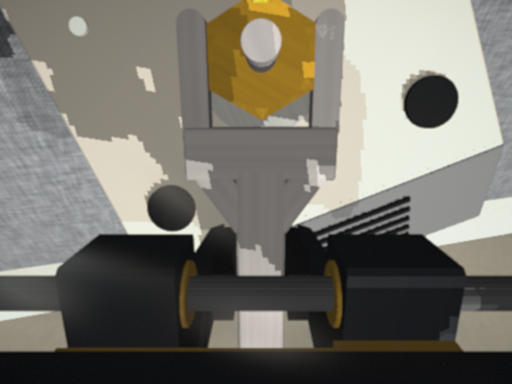

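View pics/side4c.png

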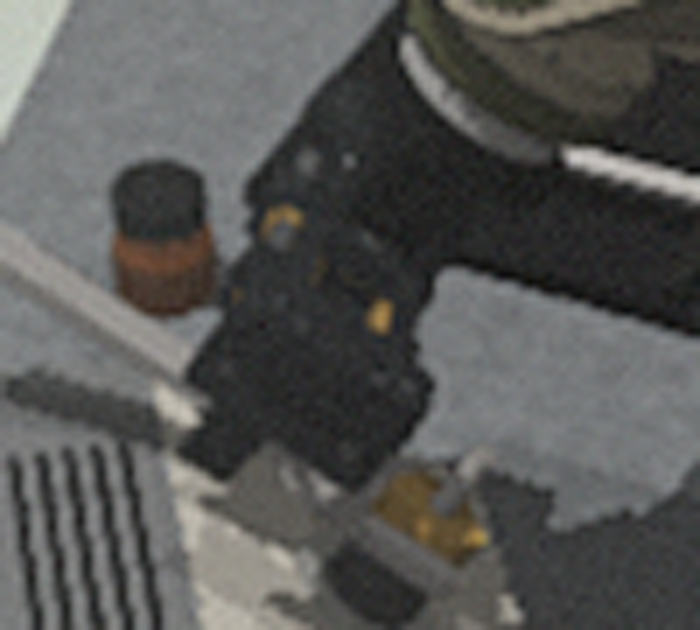

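```bash
cat > turn.py <<'E'
from c import *
from plant import robot
import sys
r=np.load("ref2.npz");F0,M0=r["F0"],r["M0"]
def turn(th0,th1,step=6,hax=1,rad=80.5):
    ths=np.arange(th0-step,th1-1e-6,-step).tolist()
    if not ths or ths[-1]>th1+.5: ths.append(th1)
    for th in ths:
        d=dirth(yaw,th); pp=dirth(yaw,th+90)
        robot.movep(N+rad*d+(hax-54.3)*n,tq(-d,n))
        dF=robot.get_wrist_force()-F0; p=robot.get_position()-N; dM=robot.get_moment()-M0
        print(round(th,1),"F d,pp,n",*np.round([dF@d,dF@pp,dF@n],1),"Mn",round(dM@n,2),"pos",*np.round([p@d,p@pp,p@n+54.3],1),round(robot.get_grip_width(),2),round(robot.get_clock(),2))
        if np.linalg.norm(dF)>45: print("STOP");break
if __name__=="__main__": turn(float(sys.argv[1]),float(sys.argv[2]))
E
python3 turn.py -22.5 -46.5; python3 - <<'E'
from h import *
from plant import robot
wshot(robot,"q1")
E
```

```text
-28.5 F d,pp,n 0.3 0.9 0.6 Mn -0.05 pos 80.7 -0.1 1.0 19.17 26.98
-34.5 F d,pp,n -2.4 2.9 0.2 Mn -0.03 pos 79.9 0.4 0.9 19.31 27.23
-40.5 F d,pp,n -3.7 3.7 0.2 Mn -0.03 pos 79.8 0.5 0.9 19.39 27.48
-46.5 F d,pp,n -3.8 3.6 0.9 Mn -0.04 pos 79.8 0.5 0.9 19.3 27.73
```

View pics/q1.png

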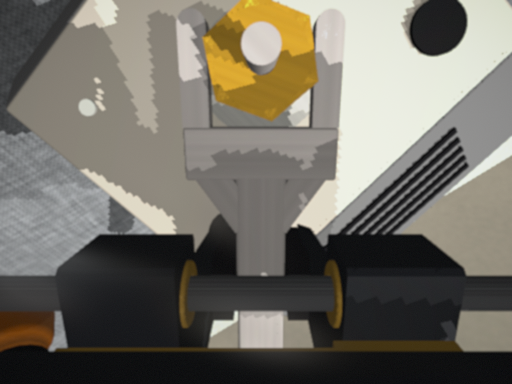

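```bash
python3 turn.py -46.5 -98.5; python3 - <<'E'
from h import *
from plant import robot
wshot(robot,"q2"); crop("pics/q2.png","pics/q2c.png",165,0,360,140,4)
E
```

```text
-52.5 F d,pp,n -4.2 4.0 0.5 Mn -0.05 pos 79.8 0.5 0.9 19.19 28.02
-58.5 F d,pp,n -4.9 4.3 0.2 Mn -0.04 pos 79.8 0.5 0.9 19.1 28.27
-64.5 F d,pp,n -4.9 3.6 0.8 Mn -0.01 pos 79.9 0.6 1.0 19.13 28.52
-70.5 F d,pp,n -6.1 4.0 -0.0 Mn -0.04 pos 79.9 0.6 1.0 19.25 28.77
-76.5 F d,pp,n -6.3 3.5 1.1 Mn -0.0 pos 80.0 0.6 1.0 19.11 29.02
-82.5 F d,pp,n -6.6 3.7 0.7 Mn -0.03 pos 80.0 0.7 1.1 19.26 29.27
-88.5 F d,pp,n -6.4 2.8 0.1 Mn 0.03 pos 80.0 0.8 1.1 19.4 29.52
-94.5 F d,pp,n -7.0 2.1 0.5 Mn -0.01 pos 80.0 0.8 1.1 19.15 29.77
-98.5 F d,pp,n -7.1 2.9 0.8 Mn 0.04 pos 80.0 1.0 1.1 19.33 30.02
```

View pics/q2c.png

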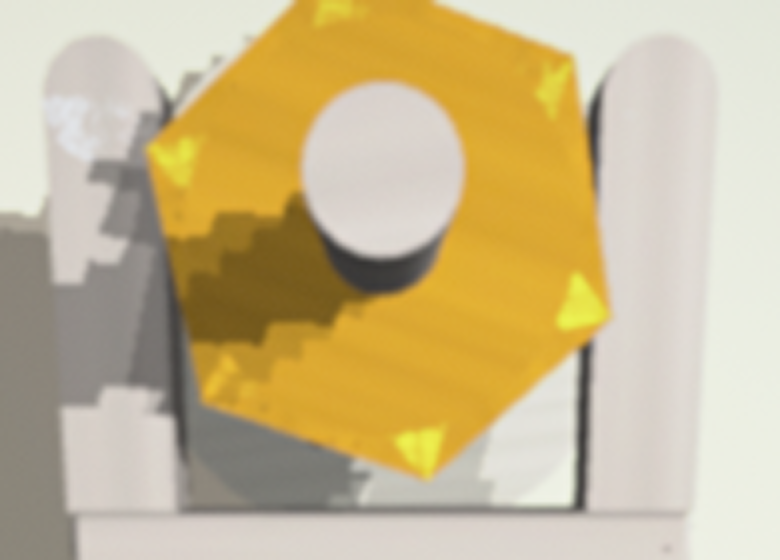

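```bash
cat > nutang.py <<'E'
from c import *
from plant import robot
from scipy.optimize import least_squares
m=robot.camera_model("wrist")
def nutang(name,uv,guess):
    d=np.load(f"pics/{name}.npz"); e=ext(m,d["p"],d["q"]); k=np.arange(len(uv))
    def f(q):
        a=q[3]+np.radians(60)*k
        H=N+q[0]*us+q[1]*uy+(10+q[2])*n+20.8*(np.cos(a)[:,None]*us+np.sin(a)[:,None]*uy)
        return np.r_[(proj(m,e,H)-uv).ravel(),.3*q[2]]
    best=min((least_squares(f,[0,0,0,g]) for g in np.radians(np.arange(0,360,30))),key=lambda s:s.cost)
    print("du,dv,dn",best.x[:3].round(2),"phi",np.degrees(best.x[3]).round(2)%60,"res",best.fun.round(1))
    return best
E
python3 - <<'E'
from nutang import *
uv=(np.array([(145,150),(203,402),(428,480),(610,318),(573,52)],float)+.5)/4-.5+[165,0]
nutang("q2",uv,0)
E
```

```text
du,dv,dn [-0.17  0.15  0.45] phi 33.49000000000001 res [-0.1 -0.3 -0.   0.1  0.   0.   0.3 -0.4 -0.2  0.5  0.1]
```

```bash
python3 turn.py -98.5 -108.3; python3 - <<'E'
from h import *
from plant import robot
robot.pause(.15)
wshot(robot,"q3"); crop("pics/q3.png","pics/q3c.png",165,0,360,140,4)
E
```

```text
-104.5 F d,pp,n -6.6 2.9 1.7 Mn 0.01 pos 80.0 0.9 1.1 19.13 30.32
-108.3 F d,pp,n -7.2 3.0 0.6 Mn 0.08 pos 80.0 1.2 1.2 18.93 30.57
```

View pics/q3c.png

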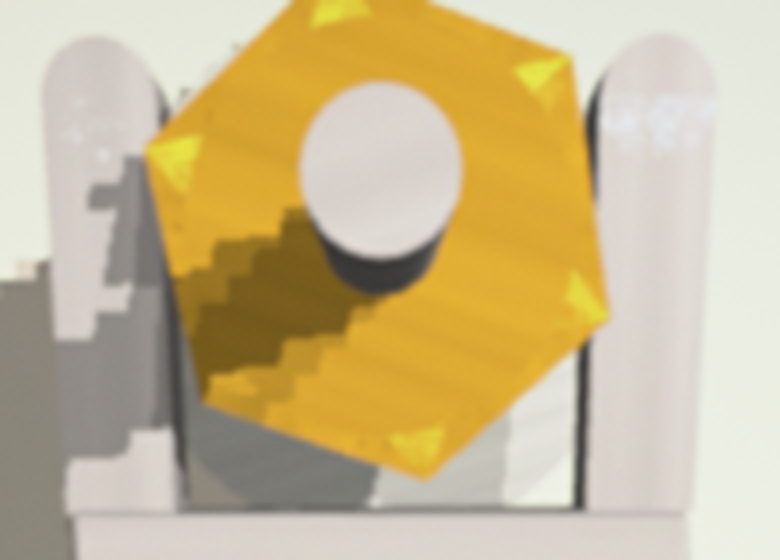

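```bash
python3 - <<'E'
from c import *
from plant import robot
r=np.load("ref2.npz");F0=r["F0"]
def rep(th):
    d=dirth(yaw,th); pp=dirth(yaw,th+90); dF=robot.get_wrist_force()-F0; p=robot.get_position()-N
    print(th,"F",*np.round([dF@d,dF@pp,dF@n],1),"pos",*np.round([p@d,p@pp,p@n+54.3],1),round(robot.get_clock(),2))
for th in (-103,-97.5):
    d=dirth(yaw,th); robot.movep(N+80.5*d+(1-54.3)*n,tq(-d,n)); rep(th)
wshot(robot,"q4")
robot.line_to(N+110*d+(1-54.3)*n,velocity=40,f_stop=10); rep(th)
robot.line_to(N+150*d+(1-54.3)*n,velocity=80,f_stop=10); rep(th)
wshot(robot,"q5")
E
python3 -c "
import cv2,numpy as np
cv2.imwrite('pics/q45.png',cv2.resize(np.hstack([cv2.imread('pics/q4.png'),cv2.imread('pics/q5.png')]),(800,300)))"
```

```text
-103 F 0.1 -0.0 -0.3 pos 81.2 0.8 1.1 31.02
-97.5 F -0.7 -0.9 0.4 pos 80.8 0.1 1.0 31.27
-97.5 F -0.5 0.4 0.5 pos 109.8 -0.1 1.0 32.21
-97.5 F -0.5 -0.1 0.2 pos 150.0 -0.2 1.0 32.86
```

View pics/q45.png

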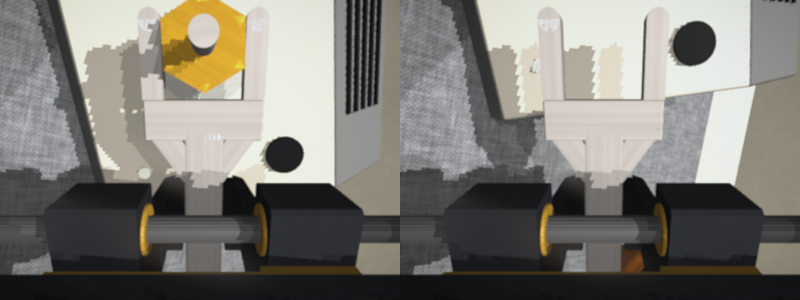

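```bash
python3 - <<'E'
from c import *
from plant import robot
crop("pics/q4.png","pics/q4c.png",165,0,360,140,4)
p=robot.get_position()
robot.line_to(p+90*n,velocity=120); print(robot.get_clock(),robot.get_position())
cv2.imwrite('pics/scene5.png',robot.capture("scene")[...,::-1]); crop("pics/scene5.png","pics/scene5c.png",100,140,310,280,3.8)
E
```

```text
33.8083 [ 580.22836434 -108.32076032  134.52715878]
```

View pics/q4c.png

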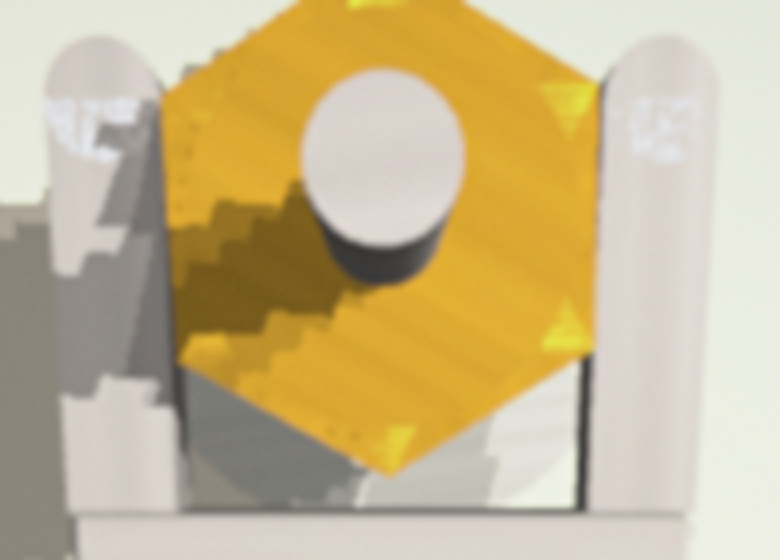

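View pics/scene5c.png

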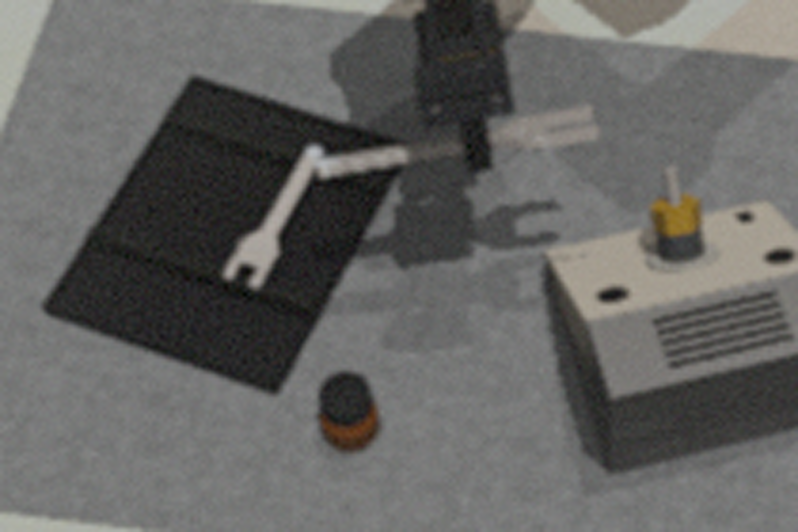

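```bash
python3 - <<'E'
from nutang import *
uv=(np.array([(162,95),(180,358),(388,477),(592,352),(603,85)],float)+.5)/4-.5+[165,0]
nutang("q4",uv,0)
q=tq(wx,Z)
robot.movep([W[0],W[1],130],q); print(robot.get_clock())
robot.line_to([W[0],W[1],-5],velocity=120); robot.pause(.1)
F0=robot.get_wrist_force(); print(robot.get_clock(),robot.get_position(),F0)
wshot(robot,"r1")
hit=robot.line_to([W[0],W[1],-27.0],velocity=20,f_stop=3)
print(hit,robot.get_position(),robot.get_wrist_force()-F0,robot.get_clock())
wshot(robot,"r2")
E
python3 -c "
import cv2,numpy as np
cv2.imwrite('pics/r12.png',cv2.resize(np.hstack([cv2.imread('pics/r1.png'),cv2.imread('pics/r2.png')]),(800,300)))"
```

```text
du,dv,dn [0.03 0.09 0.3 ] phi 23.409999999999997 res [ 0.4 -0.2 -0.5  0.   0.   0.1  0.6 -0.3 -0.5  0.3  0.1]
35.8167
37.1917 [ 535.67905427 -392.79235774   -4.19737385] [-0.41409346  0.10927882 -2.68392368]
True [ 535.31210968 -392.42387476  -25.84186876] [0.40135945 0.57879518 8.58629492] 38.2
```

View pics/r12.png

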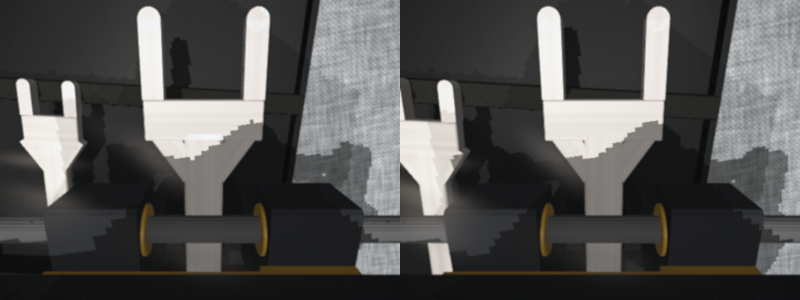

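```bash
python3 - <<'E'
from c import *
from plant import robot
robot.set_gripper(45); print(robot.get_grip_width(),robot.get_clock())
robot.line_to([W[0],W[1],60],velocity=70)
yd=np.array([-wx[1],wx[0],0])
robot.movep(np.array([W[0],W[1],110])+50*yd,tq(wx,Z)); wshot(robot,"s1")
for nm in("scene","side"): cv2.imwrite(f'pics/{nm}6.png',robot.capture(nm)[...,::-1])
robot.movep(N+(85)*n,tq(dirth(yaw,-45),n)); wshot(robot,"s2"); print(robot.get_clock(),robot.get_wrist_force())
crop("pics/s2.png","pics/s2c.png",220,135,310,220,8)
crop("pics/side6.png","pics/side6c.png",190,90,340,190,5)
E
```

```text
45.113694731606564 38.8
42.15 [-0.4567103   0.35658196 -0.48319911]
```

View pics/s1.png

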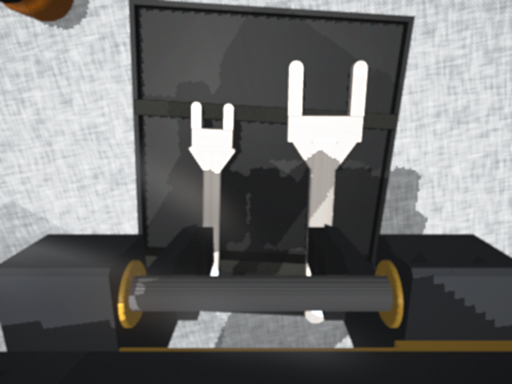

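View pics/s2c.png

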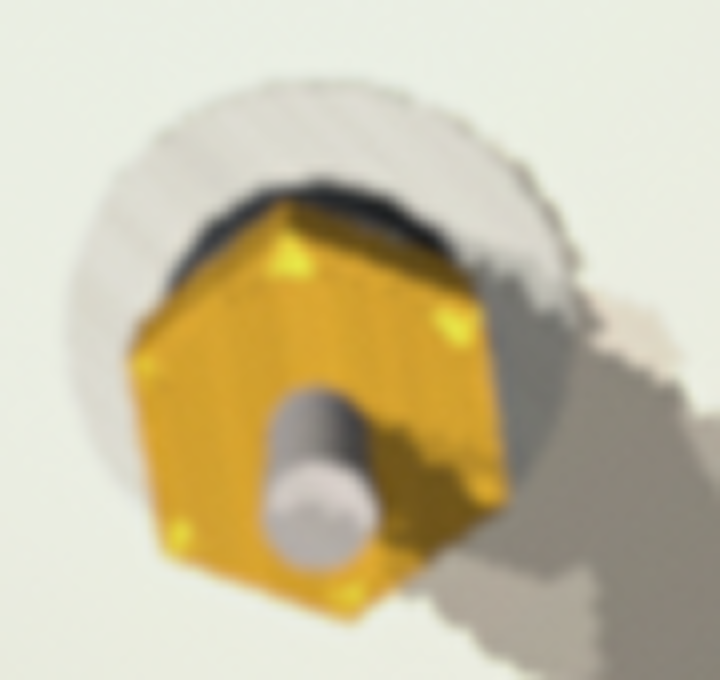

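View pics/scene6.png

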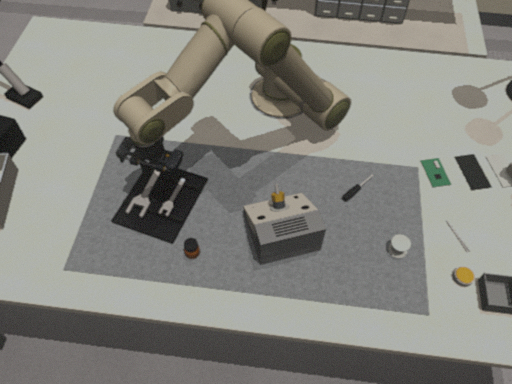

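View pics/side6c.png

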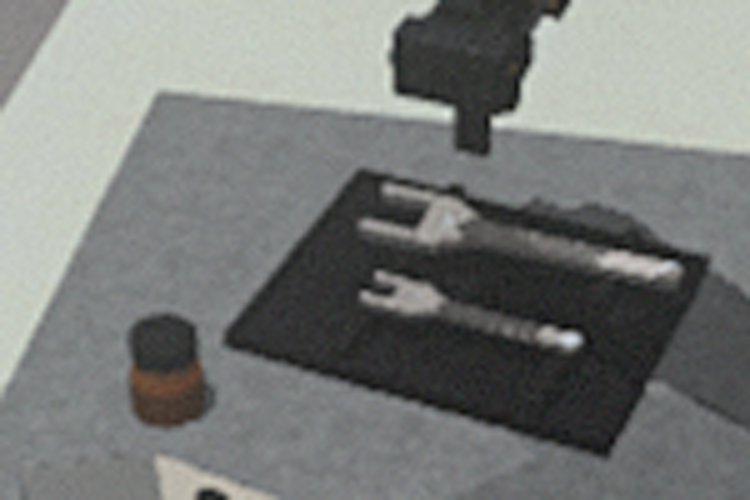

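```bash
python3 - <<'E'
from nutang import *
uv=(np.array([(508,503),(482,305),(290,235),(130,355),(165,555),(350,620)],float)+.5)/8-.5+[220,135]
nutang("s2",uv,0)
m=robot.camera_model("wrist")
from scipy.optimize import least_squares
d=np.load("pics/s1.npz"); e=ext(m,d["p"],d["q"])
P=np.array([[97,24,4.5],[97,-24,4.5],[57,19,4.5],[57,-19,4.5],[-128,0,4.5]])
uv=np.array([(296,60.5),(360,61.5),(302,116),(349.5,117),(314.5,321.5)])
s=least_squares(lambda q:(proj(m,e,P@R.from_euler('z',q[3]).as_matrix().T+q[:3])-uv).ravel(),[535,-392,29,-.18]); print(s.x.round(2),s.fun.round(1))
E
```

```text
du,dv,dn [-0.64  0.03 -1.29] phi 23.560000000000002 res [ 0.2 -0.   0.1  0.1 -0.  -0.5 -0.1  0.4 -0.3 -0.3  0.1  0.4 -0.4]
[ 5.3452e+02 -3.9273e+02  2.6530e+01 -1.8000e-01] [ 0.3  0.7  0.4  0.  -0.9  0.   0.3 -0.8 -0.   0. ]
```

```bash
python3 -c "
from plant import robot
print(robot.get_joint_velocities().round(3)); robot.job_done(); print(robot.get_clock())"
```

```text
[-0.001  0.004  0.005 -0.    -0.001  0.001]
the job is handed in; nothing more can be done
the job is handed in; nothing more can be done
```

I handed the job in at about 42 s with every step done. The interface gives no verdict, so the results below are my own measurements.

**What I did**
- **Finger-tight:** I gripped the nut across its flats and turned it 1.51 rad clockwise. The moment stepped at about 1.2 rad, where I expected the stop.
- **Wrench:** I took the large wrench from the tray and slid it onto the nut. I swung it about 86°, backed off into the free play and drew it off with almost no force. I then lowered it onto the rails until light contact, about 9 N.

**Last checks**
- **Nut:** A final wrist picture shows it about 1.58 rad past finger-tight (target 1.57). That figure relies on one inferred angle, the nut's zero position, which the moment step supports.
- **Large wrench:** It lies flat across both rails at its original place, released.
- **Bystanders:** The small wrench's tail looks about 5 mm off, well inside the 30 mm limit. I saw no change in the others.
- **Robot:** It was clear of everything when I handed in.

**What disagreed or was close**
- **Fingertips short:** They end about 38 mm short of the reported TCP, as all three cameras showed. My first grip closed around the tube above the nut, harmlessly, and I corrected for this afterwards.
- **Finger turn ran long:** The moment read with an offset, so my stop threshold never triggered. The fingers carried the nut about 0.28 rad past finger-tight, just under the 0.3 limit. The step's condition (below 0.25 rad, held 0.1 s) should already have been met on the way.
- **Free swing:** The wrench lagged the nut by about 12° under load against the 6° stated, and I allowed for it from the pictures.

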